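Free the sagging bolt of a bench guard and hold its gate ajar

TASK

The barrel bolt on the test guard's gate sags, so its collar catches behind the bent lip of the keeper: take the bolt by its upright knob, lift it over the lip and draw it clear while the gate is still shut, then pull the gate towards you by the knob. Finish with the gate standing still about 25 degrees open, still gripping the knob with the bolt drawn (the gate springs shut if let go). Never swing the gate past 40 degrees, and leave the tools and other things on the bench alone.

Things in the scene. Friction and masses are not known exactly. Their poses are not given: they have to be found in the camera images.
- guard: fixed cage 340 mm wide: 2 front posts (179 mm high), clear sides and back (140 mm), open on top; stands differently each time. Origin on the bench midway between the posts, in the plane of the shut gate; x into the cage (away from the robot), y along the shut gate to the hinge post (left from the robot), z up. The fixed part inside is under 80 mm
- gate_hinge (a point): fixed point on the gate's vertical hinge axis, 150 mm above the bench; in the guard's axes at x -12, y 133 mm
- gate (a joint): gate angle, rad: 0 shut, grows as its right (latch) side swings out towards the robot (clockwise from above), stop 1.2. Aluminium frame 258 mm wide, 20 mm thick, 40 to 165 mm above the bench, clear pane. A spring shuts it (0.2 Nm at 0, plus 0.4 Nm per rad: 1 to 2.5 N at the knob). With the bolt in the keeper it has some 2 mm of play
- bolt: the steel barrel bolt on the gate's front, 0.2 kg: level shaft 12 mm thick and 185 mm long, a collar 26 mm across and 10 mm wide near its free (right) end, an upright knob. Origin on the shaft's axis under the knob, 150 mm above the bench when sagging, 34 mm in front of the gate's middle plane. Axes as the guard's when the gate is shut; it turns with the gate
- bolt_draw (a joint): how far the bolt is drawn along the gate towards the hinge, m: 0 to 0.004 at the start, 0.042 stop. Friction about 1 N; stays where left. Unlifted, its collar strikes the keeper's lip at about 0.0055 and goes no further; from 0.024 its end is clear of the keeper and the gate can swing
- bolt_lift (a joint): how far the bolt is lifted straight up in its tall worn staples, m: 0 sagging (its weight, about 2 N, brings it back there), 0.018 stop. The collar passes over the lip when this is above 0.0075 (0.012 is comfortable); once past, from bolt_draw 0.02 on, it may sink again
- bolt_knob (a point): middle of the knob's grip: upright steel cylinder 18 mm across, 30 mm high, a 23 mm rim above it; its top is 23 mm above this point, its foot 19 mm below. 53 mm above the bolt's axis (203 mm above the bench when sagging), 200 mm from the hinge axis, 160 mm once drawn. The staples' tops, 20 mm right and 82 mm left of it along the gate, are 180 mm above the bench; nothing near is higher
- keeper_lip (a point): middle of the top edge of the keeper's bent-up lip (3 mm thick, 143.5 mm above the bench), on the right post. The keeper is an open-topped steel channel; the collar lies in it to the right of this lip, and its front wall (top 170 mm above the bench) stops the gate until the bolt is drawn
- driver_small: small red-handled screwdriver, 130 mm, lying; a bystander, to be left alone. Origin at the centre of its underside
- marker: red and white marker pen, 135 mm, lying; a bystander, to be left alone. Origin at the centre of its underside
- side_cutters: red-handled side cutters, 118 mm, lying; a bystander, to be left alone. Origin at the centre of its underside
- black_tape: roll of black tape, 52 mm across, 19 mm high, lying flat; a bystander, to be left alone. Origin at the centre of its underside
- block_steel: steel block 20x45x20 mm; a bystander, to be left alone. Origin at the centre of its underside

How it is judged:
On the way, in this order (a step that is already met when the one before it is completed fails the run):
1. the bolt is lifted with its collar still behind the keeper's lip (value of joint bolt_lift above 0.004 m and value of joint bolt_draw below 0.018 m), for 0.05 s.
2. the bolt is drawn clear of the keeper, the gate still shut (value of joint bolt_draw above 0.024 m and value of joint gate below 0.1 rad), for 0.05 s.
At the end, for the whole second after the job is handed in: the gate stands still between 15 and 35 degrees (0.26 to 0.61 rad) open, the bolt still drawn (more than 18 mm), the fingers still gripping the bolt's knob (more than 1 N) at the end (value of joint gate between 0.26 and 0.61 rad and value of joint bolt_draw above 0.018 m and velocity of joint gate between -0.08 and 0.08 rad/s and contact force between the fingers and bolt above 1 N); the arm keeps its last pose, push and grip.
It fails at once if the gate is swung wide (past 42 degrees) (value of joint gate above 0.733 rad).
It fails at once if a bystander on the bench is moved by more than 30 mm (distance of any of driver_small, marker, side_cutters, black_tape, block_steel from where it was at the start of the episode above 0.03 m).
It also fails if it takes over 32 s, if anything falls off the work surface, if the arm or the gripper's body presses on something with over 40 N, if the wrist force passes 120 N, or if a joint passes its speed limit or range.

ROBOT

A 6-joint arm with a two-finger parallel gripper is mounted at the origin on a cart in front of the work surface, level with it; the furniture and walls round the work are solid. World frame = base frame: x ahead of the robot, y to its left, z up, the work surface at z = 0. Lengths are in m, angles in rad, forces in N, time in s.
With the tool pointing down it reaches from about 0.425 to 0.95 m from the base axis. Payload 3.5 kg.
Tool frame: the origin (TCP) lies at the very end of the fingers, on their centre line; the grasp point (between the pads) lies 19 mm behind it; z points along the fingers, y is the direction in which the jaws open and shut (so a half turn about z gives the same grasp; the last joint's range is limited). The gripper opens to 85 mm and grips with 20 to 120 N. Pads are 22 mm wide; open, the fingers measure 114 mm over their backs; the gripper's body (76 mm by 85 mm) begins 54 mm behind the grasp point. The pads swing forward as they close: fully open they stand 13 mm farther back than shut.
Start: joints at [1.108, 0.286, 1.577, -0, 1.279, -0.15], TCP at [0.208, 0.642, 0.231] pointing down, gripper open.
Joint ranges: [-2.77, 2.77], [-0.9, 2.22], [0.21, 2.48], [-1.53, 4.67], [0.24, 2.81], [-2.84, 2.84]. Speed limits (rad/s): [2.79, 2.79, 3.14, 3.14, 3.14, 3.14].

INTERFACE

Orientations are given as a unit quaternion [x, y, z, w].
In Python, from plant import get_state, vision, ctrl, cut_out gives the robot as it stands.
- The arm moves only by the tool jog_arm, never from a script. Its argument "commands" is text: rows parted by semicolons, each of 6 numbers parted by spaces: the shift along the world's x, y, z in m, then the turn, a rotation vector about the world's x, y, z in rad. A call has 1 to 20 rows; each row is the pose to reach, as a shift and turn from the pose commanded when the call began; what a row does not reach only later rows make up. A row lasts 1/8 s, in which the tool goes at most 62.5 mm and 10.7 degrees, less where a joint would pass 70% of its speed; a pose out of reach is approached as far as the arm can. A call with a gripper value outside its range is refused whole. "gripper" is the opening in per cent of the stroke, from 0 (shut) to 100 (fully open), set as the call begins (left out, the last holds). The fingers move at their own pace and stop on an object; "grip_force" is the grip in N (left out, the last holds). Time passes only in rows, so rows that repeat a pose let the fingers close. It gives the time, the measured TCP pose, the force and the opening at its end, in the units of the state.
- get_state(): the state, without advancing time (a new reading comes with each control period).
- vision.read_camera(name): name is "side" or "top" or "wrist"; returns a dict with "frame" (480x640x3 uint8, red, green, blue), "z_map" (480x640 float32, m along the optical axis (not along the pixel's ray), 0 where there is no reading), "fx", "fy", "cx", "cy" (pixels), "D" ([k1, k2, p1, p2, k3] as OpenCV has them; the pictures are not rectified), "R" (3x3) and "t" (3): a world point X has camera coordinates R X + t. Camera axes: x right, y down, z forward; pixel columns grow to the right and rows downward; lengths in m; the calibration is good to about 2 mm. A picture is of the moment at which its call begins.
- ctrl.sign_off(): hands the job in, once; it reports no verdict.
Trained networks look in the newest picture that a camera, given by its name, has taken for a name from the list of things; names that differ only in an ending like _2 or _b are one class to them, and where a whole thing is asked for, a point or a joint stands for the part that bears it (a point fixed in the world has none). Each returns a list of dicts, best first, with "conf" (0 to 1); they miss things now and then, are a little off and sometimes report something else, mostly with a low value. They report only what shows in the picture. A call takes as long as a camera call.
- cut_out(camera, query): "pixels" (480x640 bool, what is visible of it) and "box" ([centre column, centre row, width, height] in pixels, round what is visible of it).
The state is a dict: "time": time; "qpos": joint angles; "dq": joint speeds; "joint_efforts": joint torques, N m; "eef_pos": TCP position; "tcp_rot": TCP orientation; "contact_force": force on the tool from outside, world axes, zero at the start; "wrist_torque": the same for the moment, N m; "opening": opening from 0.0 (shut) to 1.0 (fully open).
Only numpy, scipy, OpenCV 4.12 (cv2) and the standard library are available. Lean on these libraries where they do the work, as an engineer would, in place of code of your own. Each camera call takes 0.05 s, during which the arm holds its last target.

## Working session

There is one attempt and no reset: what is moved stays moved. The work goes in short steps, Python scripts to look and compute and a tool call to move; the robot and the scene stay as the last step left them, time stands still between calls to the robot, and variables do not carry over. Pictures are saved under pics/ and viewed, and the job is handed in when it is done.

Besides the shell and the picture viewer there is one more tool, called as name(argument=value, ...) on one line, values as JSON. jog_arm: Moves the arm, as the interface text tells. Its arguments: {"type":"object","properties":{"commands":{"type":"string"},"gripper":{"type":"number"},"grip_force":{"type":"number"}},"required":["commands"]}

```bash
mkdir -p pics
cat > h.py <<'E'
import numpy as np, cv2
from plant import get_state, vision, ctrl, cut_out
def pts(c,mask):
    v,u=np.nonzero(mask&(c['z_map']>0)); z=c['z_map'][v,u]
    K=np.array([[c['fx'],0,c['cx']],[0,c['fy'],c['cy']],[0,0,1.]])
    n=cv2.undistortPoints(np.stack([u,v],1).astype(float)[:,None],K,np.array(c['D'],float))[:,0]
    X=np.c_[n*z[:,None],z]
    return (X-np.array(c['t']))@np.array(c['R']),u,v
E
python3 - <<'E'
from h import *
s=get_state();print(s)
for n in ["side","top","wrist"]:
    c=vision.read_camera(n);cv2.imwrite(f'pics/{n}0.png',c['frame'][:,:,::-1])
    print(n,c['fx'],np.round(-np.array(c['R']).T@c['t'],3))
    for q in ["bolt_knob","bolt","keeper_lip","guard","gate"]:
        for r in cut_out(n,q)[:2]:
            p,u,v=pts(c,r['pixels'])
            print(n,q,round(r['conf'],2),np.round(r['box']),len(p),np.round(np.percentile(p,[2,50,98],axis=0),3).tolist() if len(p) else '')
E
```

```text
{'time': 0.0, 'qpos': array([ 1.10799082e+00,  2.87214230e-01,  1.57820778e+00,  9.32825738e-06,
        1.27860275e+00, -1.49997264e-01]), 'dq': array([ 5.67982056e-04, -5.75577730e-05,  5.70245383e-04, -6.84521715e-04,
        1.02368036e-04, -5.63171373e-04]), 'joint_efforts': array([-1.76023175e-03, -4.05995536e+01, -2.92618847e+01, -2.22688845e-04,
        5.92358658e-03, -7.13480048e-06]), 'eef_pos': array([0.20738394, 0.64164749, 0.22989814]), 'tcp_rot': array([ 1.55768453e-01,  9.87792848e-01, -1.15807291e-03, -3.71055702e-04]), 'contact_force': array([-0.34367172,  0.00779135, -0.27430269]), 'wrist_torque': array([ 0.00599685, -0.02211307, -0.06455339]), 'opening': 0.9995304674282076}
side 581.4767604847299 [0.579 1.12  0.548]
side bolt_knob 0.66 [289. 208.  22.  56.] 489 [[0.496, -1.021, -0.082], [0.54, 0.019, 0.166], [0.558, 0.112, 0.226]]
side bolt 0.73 [290. 208.  23.  58.] 413 [[0.526, -0.064, 0.148], [0.54, 0.019, 0.177], [0.556, 0.112, 0.226]]
side bolt 0.21 [264. 268.  86. 174.] 10950 [[0.528, -0.063, 0.002], [0.591, 0.238, 0.087], [0.669, 0.256, 0.18]]
side keeper_l
[... 628 characters left out ...]
 102.  13.] 598 [[0.525, -0.071, 0.15], [0.536, 0.014, 0.156], [0.552, 0.083, 0.228]]
top keeper_lip 0.71 [330. 213. 157.  42.] 3728 [[0.525, -0.064, 0.044], [0.553, 0.068, 0.162], [0.581, 0.209, 0.225]]
top keeper_lip 0.67 [323. 195. 183.  88.] 12176 [[0.527, -0.07, 0.002], [0.606, 0.085, 0.076], [0.672, 0.241, 0.181]]
top guard 0.84 [324. 194. 183.  93.] 12327 [[0.527, -0.072, 0.002], [0.606, 0.085, 0.077], [0.672, 0.241, 0.181]]
top gate 0.9 [331. 213. 154.  39.] 3619 [[0.525, -0.063, 0.048], [0.553, 0.067, 0.162], [0.58, 0.205, 0.225]]
top gate 0.38 [359. 220. 105.  18.] 672 [[0.524, -0.072, 0.008], [0.537, 0.016, 0.156], [0.557, 0.105, 0.228]]
wrist 399.6251239635257 [0.126 0.667 0.375]
```

Run:
```python
from h import *
s=cv2.imread('pics/side0.png');t=cv2.imread('pics/top0.png')
a=cv2.resize(t[150:290,220:440],None,fx=3.6,fy=3.6); cv2.imwrite('pics/topcrop.png',a)
a=cv2.resize(s[140:370,180:420],None,fx=2.5,fy=2.5); cv2.imwrite('pics/sidecrop.png',a)
for n in ["top","side"]:
    c=vision.read_camera(n)
    p,u,v=pts(c,np.ones((480,640),bool))
    m=(p[:,2]>0.2)&(p[:,2]<0.24)&(p[:,0]>.48)&(p[:,0]<.65)&(abs(p[:,1]-.08)<.2)
    q=p[m];print(n,m.sum(),np.round(np.percentile(q,[2,50,98],axis=0),4).tolist(),u[m].mean(),v[m].mean())
    # posts tops
    m=(p[:,2]>0.174)&(p[:,2]<0.19)&(p[:,0]>.48)&(p[:,0]<.7)&(abs(p[:,1]-.08)<.25)
    q=p[m]
    for lo,hi in [(-.2,-.03),(-.03,.18),(.18,.33)]:
        g=q[(q[:,1]>lo)&(q[:,1]<hi)]
        if len(g): print(lo,len(g),np.round(np.percentile(g,[2,50,98],axis=0),3).tolist())
```

```text
top 141 [[0.5273, 0.0024, 0.2162], [0.5368, 0.0128, 0.2252], [0.5476, 0.0228, 0.2288]] 363.97163120567376 216.24822695035462
-0.2 315 [[0.565, -0.081, 0.175], [0.581, -0.065, 0.179], [0.597, -0.05, 0.183]]
-0.03 396 [[0.519, -0.012, 0.175], [0.556, 0.096, 0.18], [0.683, 0.175, 0.189]]
0.18 454 [[0.529, 0.184, 0.175], [0.55, 0.231, 0.179], [0.698, 0.264, 0.189]]
side 138 [[0.5303, 0.0073, 0.2005], [0.5403, 0.0198, 0.2158], [0.5497, 0.0265, 0.2263]] 287.04347826086956 186.9855072463768
-0.2 95 [[0.569, -0.08, 0.174], [0.584, -0.056, 0.178], [0.599, -0.046, 0.18]]
-0.03 279 [[0.52, -0.008, 0.174], [0.567, 0.101, 0.179], [0.683, 0.176, 0.19]]
0.18 340 [[0.532, 0.184, 0.174], [0.56, 0.234, 0.179], [0.699, 0.257, 0.19]]
```

View pics/top0.png

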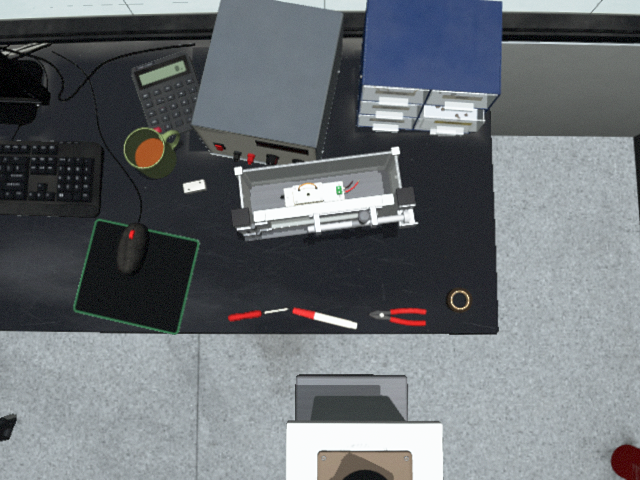

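View pics/side0.png

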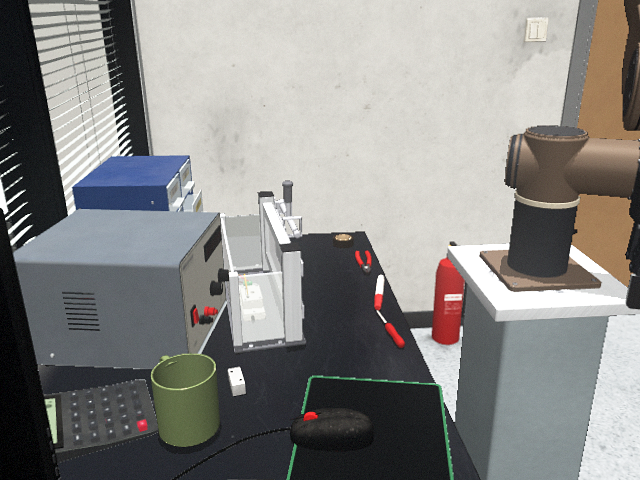

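```bash
ls pics
```

```text
side0.png
sidecrop.png
top0.png
topcrop.png
wrist0.png
```

View pics/topcrop.png

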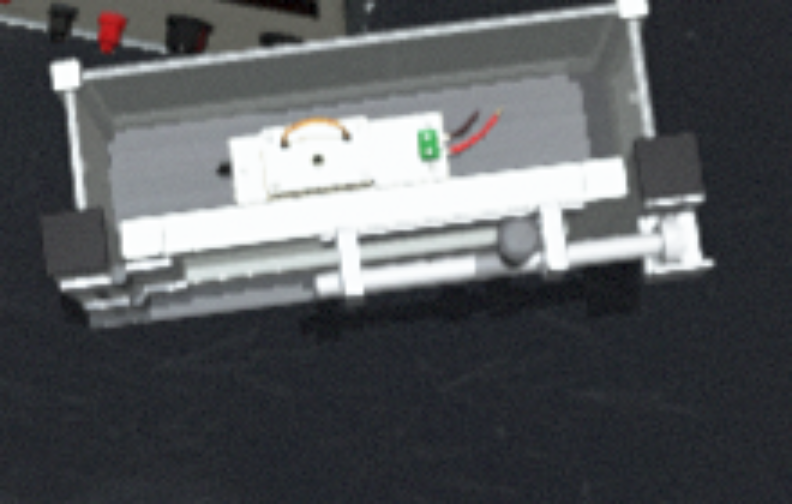

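View pics/sidecrop.png

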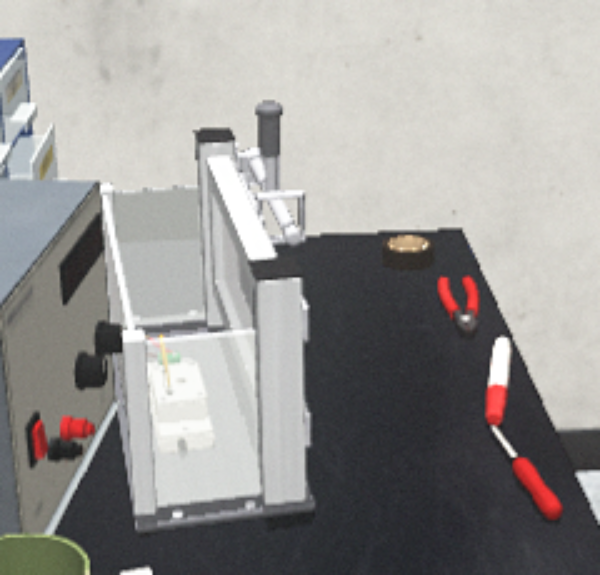

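The top view shows the knob at pixel (364,216), on the gate's front right of centre. The end posts are at about (240,218) and (406,197), and the bench tools lie in a row near x 0.37. In the side view the knob is at (288,187) and nothing obstructs it from above. I'll go to a hover above it.

jog_arm(commands="0 0 0.05 0 0 0; 0.02 -0.04 0.08 0 0 -0.12; 0.05 -0.09 0.08 0 0 -0.25; 0.08 -0.145 0.08 0 0 -0.38; 0.11 -0.20 0.08 0 0 -0.5; 0.14 -0.26 0.08 0 0 -0.63; 0.17 -0.32 0.08 0 0 -0.76; 0.20 -0.375 0.08 0 0 -0.88; 0.23 -0.43 0.08 0 0 -1.0; 0.26 -0.49 0.08 0 0 -1.1; 0.29 -0.545 0.08 0 0 -1.15; 0.315 -0.595 0.08 0 0 -1.15; 0.33 -0.629 0.08 0 0 -1.15; 0.33 -0.629 0.08 0 0 -1.15; 0.33 -0.629 0.08 0 0 -1.15", gripper=100)

```text
time: 2.88
eef_pos: [0.5374, 0.0135, 0.3113]
tcp_rot: [0.668, 0.744, 0.0, -0.0]
contact_force: [0.2, -0.2, -0.6]
opening: 0.998
```

Run:
```python
from h import *
s=get_state();print(s['time'],s['eef_pos'],s['tcp_rot'],s['qpos'])
c=vision.read_camera('wrist');cv2.imwrite('pics/w1.png',c['frame'][:,:,::-1])
p,u,v=pts(c,np.ones((480,640),bool))
print(np.round(-np.array(c['R']).T@c['t'],3))
def rng(m):
    q=p[m]; print(m.sum(), np.round(np.percentile(q,[2,50,98],axis=0),4).tolist() if m.sum() else '')
    return q
box=(abs(p[:,0]-.5375)<.03)&(abs(p[:,1]-.0126)<.03)
rng(box&(p[:,2]>.195)&(p[:,2]<.222)); rng(box&(p[:,2]>.222)&(p[:,2]<.235))
# gate top bar
g=rng((p[:,2]>.158)&(p[:,2]<.170)&(p[:,0]>.55)&(p[:,0]<.60)&(p[:,1]>-.02)&(p[:,1]<.2))
f=np.polyfit(g[:,1],g[:,0],1);print('slope',f)
c=vision.read_camera('top')
p,u,v=pts(c,np.ones((480,640),bool))
g=rng((p[:,2]>.158)&(p[:,2]<.172)&(p[:,0]>.545)&(p[:,0]<.60)&(p[:,1]>-.04)&(p[:,1]<.2))
if len(g)>20:print('slope',np.polyfit(g[:,1],g[:,0],1))
```

```text
2.875 [0.53744257 0.01350392 0.31125947] [ 6.68012701e-01  7.44149815e-01  5.19219471e-05 -2.86026991e-04] [-1.63867007e-01 -7.15469451e-02  1.82028069e+00  4.01439546e-04
  1.39328542e+00 -2.71664204e-01]
[0.527 0.097 0.455]
205 [[0.5307, 0.0132, 0.1955], [0.5378, 0.0187, 0.2046], [0.547, 0.0214, 0.2218]]
987 [[0.5294, 0.0015, 0.2226], [0.5392, 0.0123, 0.2262], [0.5493, 0.0213, 0.2279]]
7753 [[0.551, -0.015, 0.1639], [0.5638, 0.076, 0.1657], [0.5824, 0.1621, 0.1673]]
slope [-0.10754146  0.57274043]
793 [[0.5456, 0.0355, 0.16], [0.5568, 0.1234, 0.1647], [0.5732, 0.195, 0.1686]]
slope [-0.08757794  0.56774855]
```

View pics/w1.png

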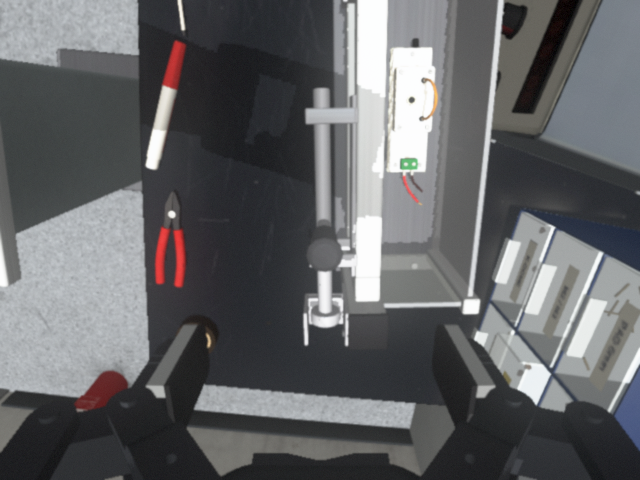

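The wrist view shows the knob at (324,252), centred between the open jaws, which line up with the gate's normal. Estimates agree at about (0.538, 0.0125), with yaw about 0.107. I'll descend and close.

jog_arm(commands="0 -0.001 -0.03 0 0 0; 0 -0.001 -0.06 0 0 0; 0 -0.001 -0.09 0 0 0; 0 -0.001 -0.11 0 0 0; 0 -0.001 -0.124 0 0 0; 0 -0.001 -0.124 0 0 0; 0 -0.001 -0.124 0 0 0")

```text
time: 3.85
eef_pos: [0.5383, 0.0125, 0.1885]
tcp_rot: [0.668, 0.744, 0.001, 0.001]
contact_force: [0.5, -0.2, 0.9]
opening: 0.999
```

jog_arm(commands="0 0 0 0 0 0;0 0 0 0 0 0;0 0 0 0 0 0;0 0 0 0 0 0;0 0 0 0 0 0;0 0 0 0 0 0;0 0 0 0 0 0;0 0 0 0 0 0", gripper=0, grip_force=50)

```text
time: 4.85
eef_pos: [0.5386, 0.0122, 0.1878]
tcp_rot: [0.668, 0.744, 0.001, 0.001]
contact_force: [5.4, 0.5, 1.0]
opening: 0.236
```

Gripped at about 20 mm. Now lift 12 mm.

jog_arm(commands="0 0 0.003 0 0 0;0 0 0.006 0 0 0;0 0 0.009 0 0 0;0 0 0.012 0 0 0;0 0 0.0125 0 0 0;0 0 0.0125 0 0 0")

```text
time: 5.6
eef_pos: [0.5384, 0.0122, 0.1991]
tcp_rot: [0.668, 0.744, 0.001, 0.001]
contact_force: [7.3, 0.3, -3.7]
opening: 0.24
```

Run:
```python
from h import *
c=vision.read_camera('wrist');cv2.imwrite('pics/w2.png',c['frame'][:,:,::-1])
p,u,v=pts(c,np.ones((480,640),bool))
# bolt shaft left end: points near shaft line
a=np.array([-.107,.994]);n=np.array([.994,.107])
d=(p[:,:2]-[.5383,.0123]);al=d@a;pe=d@n
m=(abs(pe)<.004)&(p[:,2]>.14)&(p[:,2]<.19)
for lo in np.arange(-.1,.14,.02):
    k=m&(al>=lo)&(al<lo+.02); print(round(lo,2),k.sum(),np.round(np.percentile(p[k,2],[50,95]),4) if k.sum() else '')
c=vision.read_camera('side');cv2.imwrite('pics/s2.png',cv2.resize(c['frame'][140:370,180:420,::-1],None,fx=2.5,fy=2.5))
```

```text
-0.1 161 [0.1744 0.1753]
-0.08 298 [0.1689 0.1745]
-0.06 0 
-0.04 0 
-0.02 0 
0.0 930 [0.1681 0.1872]
0.02 711 [0.1673 0.1685]
0.04 806 [0.1673 0.1686]
0.06 916 [0.1677 0.1813]
0.08 913 [0.1677 0.1814]
0.1 0 
0.12 0
```

View pics/w2.png

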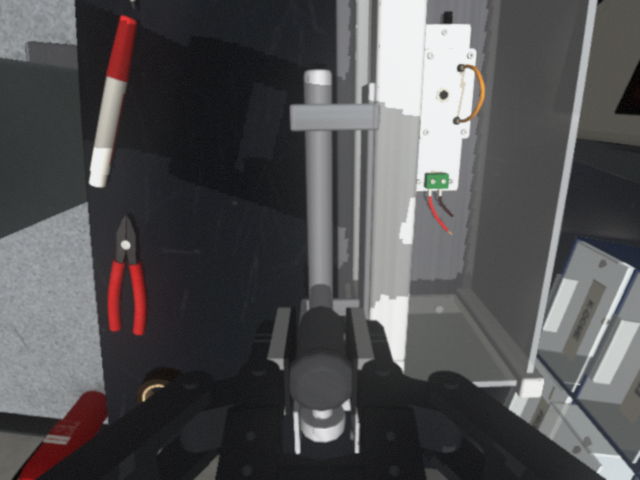

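The shaft top is at z 0.1675, so the bolt is lifted about 11.5 mm and the grip is good (knob between the pads at (322,375)). Now draw it 36 mm along the gate, easing the x-force slightly.

jog_arm(commands="0.001 0 0 0 0 0;0.0005 0.006 0 0 0 0;-0.0005 0.012 0 0 0 0;-0.001 0.018 0 0 0 0;-0.0015 0.024 0 0 0 0;-0.002 0.03 0 0 0 0;-0.003 0.036 0 0 0 0;-0.003 0.036 0 0 0 0;-0.003 0.036 0 0 0 0")

```text
time: 6.82
eef_pos: [0.5346, 0.0486, 0.1998]
tcp_rot: [0.668, 0.744, 0.0, -0.0]
contact_force: [0.8, 1.5, -1.6]
opening: 0.232
```

Run:
```python
from h import *
c=vision.read_camera('wrist');cv2.imwrite('pics/w3.png',c['frame'][:,:,::-1])
p,u,v=pts(c,np.ones((480,640),bool))
a=np.array([-.107,.994]);n=np.array([.994,.107])
d=(p[:,:2]-[.5383,.0123]);al=d@a;pe=d@n
m=(abs(pe)<.005)&(p[:,2]>.14)&(p[:,2]<.176)
print(np.percentile(al[m],99.5), np.median(p[m&(al>.05)&(al<.07),2]))
g=p[(p[:,2]>.158)&(p[:,2]<.170)&(p[:,0]>.54)&(p[:,0]<.60)&(p[:,1]>0.03)&(p[:,1]<.2)]
print(len(g),np.polyfit(g[:,1],g[:,0],1))
```

```text
0.1346034472983271 0.16785764579245646
15570 [-0.11399572  0.57170751]
```

View pics/w3.png

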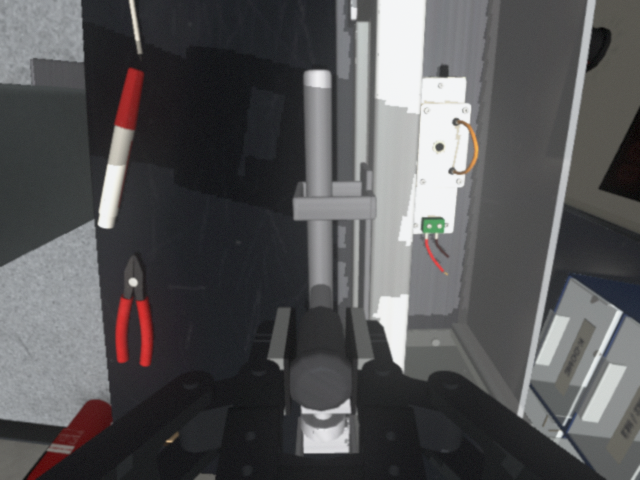

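Drawn about 36 mm, with the shaft end past the left staple at (317,75), and the gate still shut. Swing it along the hinge arc to 25°.

jog_arm(commands="-0.004 0 0 0 0 -0.025;-0.008 0.0004 0 0 0 -0.05;-0.0165 0.0013 0 0 0 -0.1;-0.025 0.0026 0 0 0 -0.15;-0.033 0.0042 0 0 0 -0.2;-0.041 0.0063 0 0 0 -0.25;-0.049 0.0087 0 0 0 -0.3;-0.0565 0.0116 0 0 0 -0.35;-0.064 0.0148 0 0 0 -0.4;-0.067 0.016 0 0 0 -0.42;-0.069 0.017 0 0 0 -0.435;-0.069 0.017 0 0 0 -0.435;-0.069 0.017 0 0 0 -0.435;-0.069 0.017 0 0 0 -0.435")

```text
time: 8.62
eef_pos: [0.4658, 0.0651, 0.1998]
tcp_rot: [0.813, 0.583, -0.0, 0.0]
contact_force: [1.8, -1.2, -2.4]
opening: 0.234
```

Run:
```python
from h import *
print(get_state()['contact_force'],get_state()['dq'].round(4))
c=vision.read_camera('wrist');cv2.imwrite('pics/w4.png',c['frame'][:,:,::-1])
p,u,v=pts(c,np.ones((480,640),bool))
m=(p[:,2]>.160)&(p[:,2]<.170)&(p[:,0]>.46)&(p[:,0]<.60)&(p[:,1]>0.03)&(p[:,1]<.2)&(c['frame'].reshape(-1,3)[v*640+u].mean(1)>170)
g=p[m][:,:2];print(len(g));l=cv2.fitLine(g.astype(np.float32),cv2.DIST_HUBER,0,.01,.01).ravel();print(l,'ang',np.arctan2(-l[0],l[1]))
c=vision.read_camera('top');cv2.imwrite('pics/t4.png',cv2.resize(c['frame'][140:300,200:440,::-1],None,fx=3.3,fy=3.3))
print(get_state()['eef_pos'])
```

```text
[ 1.82826734 -1.17479758 -2.38796181] [-0.0005  0.0003 -0.0002 -0.0007  0.0008  0.0018]
11946
[0.26286536 0.96483254 0.5234148  0.13598251] ang -0.2659908
[0.46579489 0.06518227 0.1997939 ]
```

View pics/w4.png

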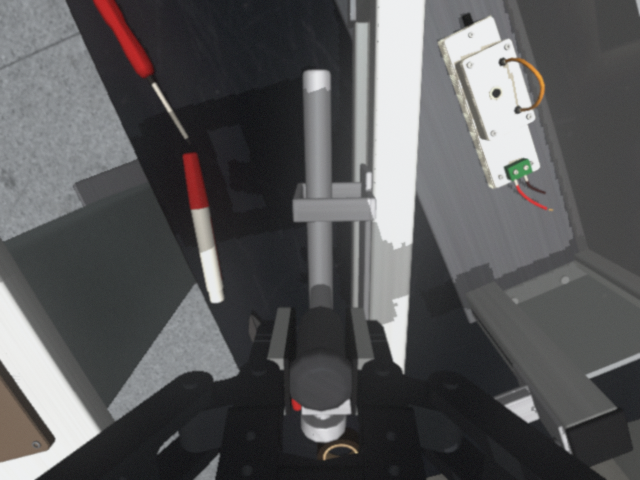

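View pics/t4.png

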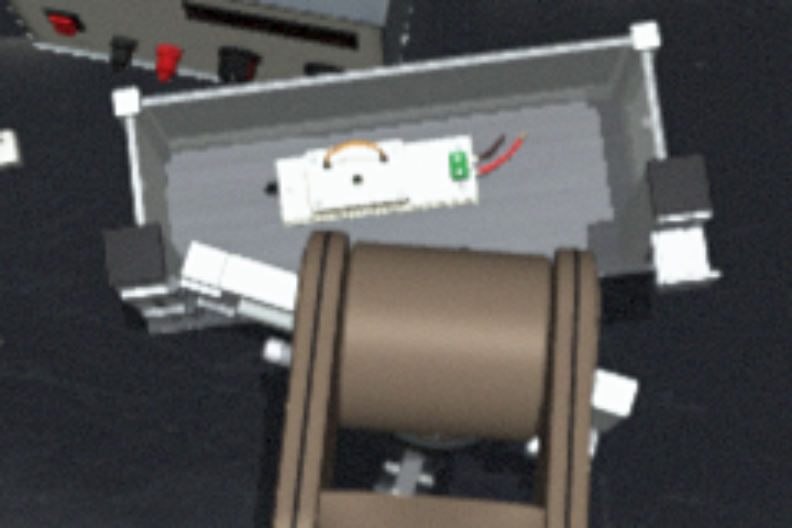

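The gate bar keeps its alignment with the tool in the wrist view, and in the top view the gate stands about 25° open. The bolt end still sticks out past the staple at (317,75). I'll settle briefly, then hand in.

jog_arm(commands="0 0 0 0 0 0;0 0 0 0 0 0;0 0 0 0 0 0;0 0 0 0 0 0")

```text
time: 9.22
eef_pos: [0.4657, 0.0653, 0.1998]
tcp_rot: [0.813, 0.583, -0.0, -0.0]
contact_force: [2.0, -1.7, -1.9]
opening: 0.238
```

```bash
python3 -c "
from h import *
s=get_state();print(s['eef_pos'],s['opening'],s['dq'].round(4));print(ctrl.sign_off())"
```

```text
[0.46566352 0.065256   0.19980864] 0.2380178965234114 [-0.0012  0.0008 -0.0002  0.0009  0.0013 -0.0002]
the job is handed in; nothing more can be done
None
```

The gate is standing still about 25° open with the bolt drawn and the gripper still holding the knob. The job was handed in at about 9.2 s, and sign-off gave no verdict.

I gripped the knob at 50 N and lifted the bolt about 11.5 mm, measured from the height of its shaft. I then drew it about 36 mm along the shut gate and swung the gate along its hinge arc. The tools on the bench were not touched.

**Last checks:**
- **Standing still:** the tool moved only about 0.2 mm over the last half second, and joint speeds were about zero.
- **Grip:** the fingers are 20 mm apart on the 18 mm knob, with about 3 N on the wrist from outside, about what the gate spring and the bolt's weight would give.
- **Gate angle, where two readings disagreed:** the tool's path gives about 0.43 rad. A line fitted to the gate's top bar in the wrist picture gave 0.37 rad, probably because the measured region was cut off. Both are within 0.26 to 0.61 rad.
- **Bolt draw:** in the wrist picture after the swing, the bolt's end still stuck out past the left staple, as it did after drawing. I did not measure the draw distance again.

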